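# Sort out the loose-capped oil tin

### The arm

A 6-joint arm with a two-finger parallel gripper is mounted at the origin on the work surface. World frame = base frame: x ahead of the robot, y to its left, z up, the work surface at z = 0. Lengths are in mm, angles in degrees, forces in N, time in s.
With the tool pointing down it reaches from about 350 to 850 mm from the base axis. Payload 8.1 kg.
Tool frame: the origin (TCP) lies midway between the tips of the shut fingers; the grasp point (between the pads) lies 19 mm behind it; z points along the fingers, y is the line along which they close (so a half turn about z gives the same grasp; the last joint's range is limited). The gripper opens to 85 mm and grips with 20 to 120 N. Pads are 22 mm wide; open, the fingers measure 114 mm over their backs; the gripper's body (76 mm by 85 mm) begins 54 mm behind the grasp point. The pads swing forward as they close: fully open they stand 13 mm farther back than shut.
Start: joints at [-79.148, 7.471, 85.268, -0, 87.261, -4.893], TCP at [162.833, -577.487, 231.292] pointing down, gripper open.
Joint ranges: [-169.43, 169.43], [-51.17, 129.36], [1.28, 143.12], [-76.62, 256.62], [0, 156.53], [-152.29, 152.29]. Speed limits (degrees/s): [136.94, 136.94, 159.86, 180, 180, 180].

### API

Orientations are given as [roll, pitch, yaw] about the fixed x, y, z axes, in that order (R = Rz(yaw) Ry(pitch) Rx(roll)).
In Python, from bench import r gives the robot as it stands.
- The arm moves only by the tool drive_effector, called after "Call:" as name([rows], argument=value, ...), one row to a line, values as JSON. Schema: {"type":"object","properties":{"rows":{"type":"array","items":{"type":"array","items":{"type":"number"},"minItems":7,"maxItems":7},"minItems":1,"maxItems":8},"grip_n":{"type":"number"},"only":{"type":"string"},"quiet":{"type":"boolean"},"lines":{"type":"string"}},"required":["rows"],"additionalProperties":false}. rows is a list of rows, 1 to 8 of them, each of 7 numbers: a rotation vector rx, ry, rz in normalised numbers (1 is 360 degrees), then dx, dy, dz in shares of 800 mm (1.0 is 800 mm), then the finger opening in mm; each row is the pose to reach, as a shift and turn from the pose commanded when the call began, along the tool's axes at that moment; what a row does not reach only later rows make up. A row lasts 1/8 s, in which the tool goes at most 62.5 mm and 10.7 degrees, less where a joint would pass 70% of its speed; a pose out of reach is approached as far as the arm can. The fingers move at their own pace and stop on an object; grip_n is the grip in N (left out, the last holds). Time passes only in rows, so rows that do not move let the fingers close. The tool returns the time, the measured TCP pose, the force, the opening and the grip force at its end. only (a regular expression) keeps the lines of the reply that match it, lines (a string "A,B") keeps lines A to B, and quiet returns only ok. Shift and turn numbers lie between -1 and 1, and a call with a number outside is refused. Input that does not fit is refused with a message, and nothing moves.
- r.sense(): the state, without advancing time (a new reading comes with each control period).
- r.snapshot(name): name is "side" or "top" or "wrist"; returns a dict with "pixels" (400x640x3 uint8, blue, green, red), "fx", "fy", "cx", "cy" (pixels), "D" ([k1, k2, p1, p2, k3] as OpenCV has them; the pictures are not rectified), "pose" (4x4, takes a point from camera to world coordinates). Camera axes: x right, y up, looking along -z (the intrinsics and any distortion apply to the point x, -y, -z); pixel columns grow to the right and rows downward; lengths in mm; the calibration is good to about 2 mm. A picture is of the moment at which its call begins. There is no depth.
- r.hand_in(): hands the job in; it is judged then, once.
The state is a dict: "time": time; "joint_pos": joint angles; "qd": joint speeds; "joint_efforts": joint torques, N m; "tool_pos": TCP position; "tcp_rot": TCP orientation; "ft_force": force on the tool from outside, world axes, zero at the start; "wrist_torque": the same for the moment, N m; "finger_gap": finger opening in mm; "grip_force": force on a finger pad.
Only numpy, scipy, OpenCV 4.12 (cv2) and the standard library are available. Lean on these libraries where they do the work, as an engineer would, in place of code of your own. Each camera call takes 0.05 s, during which the arm holds its last target. There are 200 camera calls.

### The job

One of the three green wood-oil tins in the rack has a loose cap: its orange grip bar stands skewed instead of in line with the white marks on the tin. While that tin still stands in the rack, twist-test its cap clockwise until it is fully home, then lift the tin out by the cap's bar, keep it upright and set it down gently, standing flat, in the red tray, apart from the tight ones. Leave the other two tins in the rack with their caps tight, and let go.

Things in the scene. Friction and masses are not known exactly. Their poses are not given: they have to be found in the camera images.
- tin_a: square green oil tin, paper band, 60 x 60 mm, 80 mm high, about 0.46 kg; origin at the centre of its underside, z up, x through the two white marks on its top face. On its axis a black round cap 44 mm across (86 to 100 mm above the origin) carrying an upright orange grip bar 52 mm long, 16 mm thick (100 to 130 mm above the origin)
- tin_b: a second tin, the same in every way as tin_a. The three stand in one row in the rack in any order, 105 mm apart along their y, all with the same yaw, 8 mm above the bench
- tin_c: a third tin, the same in every way as tin_a
- cap_a (a joint): angle of tin_a's cap on its tin, rad: 0 = fully home against a firm stop, bar along the tin's x, in line with the white marks; positive = unscrewed, anticlockwise from above: the bar points at the tin's yaw plus this angle. A loose cap starts 0.6 to 1.1 open, turns easily (0.15 N m) and stays where left; a tight one starts at 0 and holds to 2.5 N m
- cap_b (a joint): the same for tin_b's cap. No cap can come off, so a tin may be lifted by its bar
- cap_c (a joint): the same for tin_c's cap
- rack: wooden rack fixed to the bench, 85 x 305 mm (x, y), 38 mm high, with three square pockets in a row along its y, 30 mm deep, floor 8 mm above the bench, about 2.5 mm play all round a tin, which keep the tins from turning; origin at the centre of its underside
- tray: red open tray fixed to the bench, 190 x 170 mm outside along its x and y, walls 6 mm thick and 35 mm high, inner floor 6 mm above the bench; origin at the centre of its underside, on the bench

How it is judged (in metres and radians):
On the way:
1. the loose cap is twisted home while its tin stands in the rack (value of joint cap_b below 0.14 rad and distance of tin_b from where it was at the start of the episode below 0.02 m), for 0.2 s.
At the end, for the whole second after the job is handed in: The tin whose cap was loose stands flat on the floor of the red tray, upright within 6 degrees, at rest and released, its cap within 10 degrees (0.17 rad) of fully home; the other two tins stand in the rack within 20 mm of where they were, with their caps within 10 degrees of home (value of joint each of cap_b, cap_a, cap_c below 0.17 rad and angle between tin_b's own z axis and vertical below 0.1 rad and linear speed of tin_b below 0.02 m/s and z of tin_b in the frame of tray between 0 and 0.014 m and x of tin_b in the frame of tray between -0.07 and 0.07 m and y of tin_b in the frame of tray between -0.06 and 0.06 m and distance of each of tin_a, tin_c from where it was at the start of the episode below 0.02 m); the robot touches nothing.
It fails at once if the loose-capped tin is tipped more than 35 degrees (angle between tin_b's own z axis and vertical above 0.6 rad).
It fails at once if the tin is dropped or banged into the tray (faster than 0.5 m/s within 25 mm of its floor) (linear speed of tin_b above 0.5 m/s and z of tin_b in the frame of tray below 0.031 m and horizontal distance between tin_b and tray below 0.11 m).
It fails at once if one of the tight tins is pulled out of the rack or knocked over (moved more than 40 mm) (distance of any of tin_a, tin_c from where it was at the start of the episode above 0.04 m).
It fails at once if a tight cap is opened by more than 15 degrees (value of joint any of cap_a, cap_c above 0.26 rad).
It also fails if it takes over 51 s, if anything falls off the work surface, if the arm or the gripper's body presses on something with over 40 N, if the wrist force passes 120 N, or if a joint passes its speed limit or range.

## Working session

There is one attempt and no reset: what is moved stays moved. The work goes in short steps, Python scripts to look and compute and a tool call to move; the robot and the scene stay as the last step left them, time stands still between calls to the robot, and variables do not carry over. Pictures are saved under pics/ and viewed, at most 10 in all, crops included, and the job is handed in when it is done.

```bash
ls; mkdir -p pics
```

Run:
```python
from bench import r
import cv2,pickle
s={n:r.snapshot(n) for n in("side","top")}
pickle.dump(s,open('s0.pkl','wb'))
for n in s: cv2.imwrite(f'pics/{n}0.png',s[n]['pixels']);print(s[n]['pose'],s[n]['fx'],s[n]['D'])
print(r.sense())
```

```text
bench.py
pics
[[ 9.89091238e-01  9.30414000e-02 -1.14200792e-01  4.54387149e+02]
 [-1.47190535e-01  5.93807065e-01 -7.91029782e-01 -6.92794255e+02]
 [-5.78528114e-03  7.99209902e-01  6.01024178e-01  6.27006710e+02]
 [ 0.00000000e+00  0.00000000e+00  0.00000000e+00  1.00000000e+00]] 417.8062156338783 [-0.05085836  0.          0.          0.          0.        ]
[[ 6.01538788e-03  9.81215205e-01 -1.92822553e-01  3.75957075e+02]
 [-9.99385388e-01  1.25583309e-02  3.27281968e-02 -7.98295592e+00]
 [ 3.45349337e-02  1.92507169e-01  9.80687681e-01  9.86248536e+02]
 [ 0.00000000e+00  0.00000000e+00  0.00000000e+00  1.00000000e+00]] 425.732427211472 [0.02374173 0.         0.         0.         0.        ]
{'time': 0.1, 'joint_pos': array([-7.91488545e+01,  7.51226714e+00,  8.53243477e+01, -1.10220824e-03,
        8.72625583e+01, -4.89296424e+00]), 'qd': array([-0.03993148, -0.11927026, -0.17566101, -0.05470485, -0.03332286,
       -0.08584222]), 'joint_efforts': array([ 2.13673506e-03, -5.70954716e+01, -5.01940119e+01,  2.68028612e-05,
        8.15661333e-03,  4.83225790e-05]), 'tool_pos': array([ 162.72374125, -576.9801793 ,  230.32131439]), 'tcp_rot': array([-1.79901094e+02, -7.36208083e-03,  1.57441570e+01]), 'ft_force': array([-0.03784938, -0.4655692 , -0.44974023]), 'wrist_torque': array([-0.01606746,  0.04196092,  0.0236802 ]), 'grip_force': 0.0, 'finger_gap': 85.26456166367336}
```

View pics/top0.png

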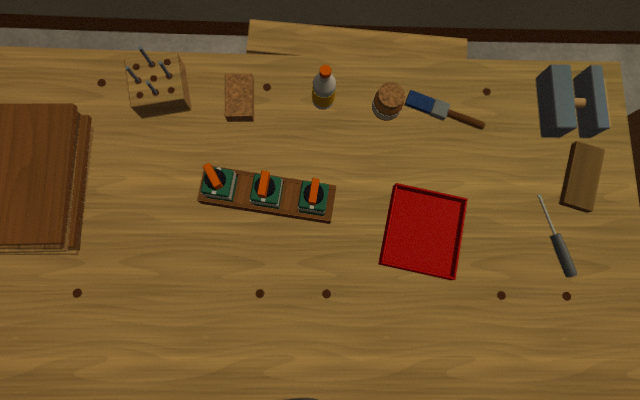

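View pics/side0.png

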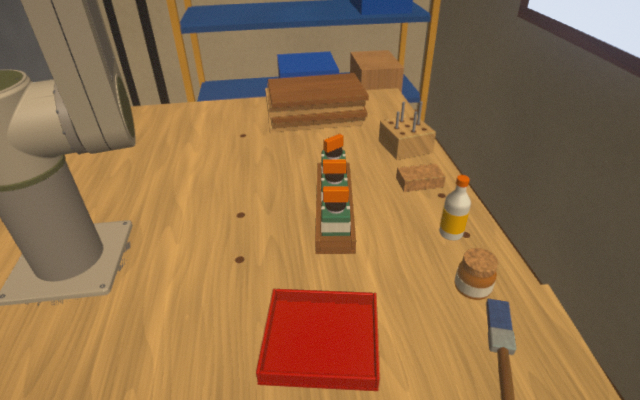

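The loose cap is on the left tin in the top view (bar at about (212,176), which is the largest y). The tight bars are at (264,184) and (314,192), and the tray is centred near (423,231). In the side view the same bars are at (334,144), (334,166) and (336,194).

Create h.py:
```python
import numpy as np,cv2
def ray(c,px):
    K=np.array([[c['fx'],0,c['cx']],[0,c['fy'],c['cy']],[0,0,1.]])
    u=cv2.undistortPoints(np.array(px,float).reshape(-1,1,2),K,np.array(c['D'],float))[:,0]
    T=np.array(c['pose']); d=np.c_[u[:,0],-u[:,1],-np.ones(len(u))]@T[:3,:3].T
    return T[:3,3],d/np.linalg.norm(d,axis=1)[:,None]
def plane(c,px,z):
    o,d=ray(c,px); return o+d*((z-o[2])/d[:,2])[:,None]
def tri(rays):
    A=0;b=0
    for o,d in rays:
        P=np.eye(3)-np.outer(d,d);A=A+P;b=b+P@o
    x=np.linalg.solve(A,b); return x,[np.linalg.norm((np.eye(3)-np.outer(d,d))@(x-o)) for o,d in rays]
def blobs(im,lo,hi,amin):
    m=cv2.inRange(cv2.cvtColor(im,cv2.COLOR_BGR2HSV),lo,hi)
    cs,_=cv2.findContours(m,cv2.RETR_EXTERNAL,cv2.CHAIN_APPROX_NONE)
    return [c for c in cs if cv2.contourArea(c)>amin]
ORANGE=((4,190,110),(14,255,255)); RED=((0,200,60),(3,255,255))
```

Run:
```python
import pickle;from h import *
s=pickle.load(open('s0.pkl','rb'))
for n in s:
  for nm,(lo,hi),a in(('O',ORANGE,25),('R',RED,800)):
    for c in blobs(s[n]['pixels'],lo,hi,a):
      m=cv2.moments(c);r_=cv2.minAreaRect(c)
      ctr=[m['m10']/m['m00'],m['m01']/m['m00']]
      z=120 if nm=='O' else 35
      print(n,nm,np.round(ctr,1),m['m00'],'w',plane(s[n],[ctr],z)[0].round(),'box',plane(s[n],cv2.boxPoints(r_),138 if nm=='O' else 35)[:,:2].round().tolist())
```

```text
side O [360.4 327.5] 1454.5 w [ 552. -337.  120.] box [[488.0, -273.0], [586.0, -283.0], [553.0, -442.0], [474.0, -433.0]]
side O [279.6 325.1] 1615.0 w [ 437. -316.  120.] box [[403.0, -412.0], [413.0, -256.0], [549.0, -286.0], [514.0, -435.0]]
side O [335.7 194.3] 355.0 w [570. -13. 120.] box [[544.0, -9.0], [594.0, -17.0], [585.0, -66.0], [537.0, -58.0]]
side O [462.8 180.4] 103.5 w [848.  -6. 120.] box [[830.0, -9.0], [855.0, -13.0], [838.0, -51.0], [814.0, -47.0]]
side O [334.2 166.5] 288.0 w [583.  92. 120.] box [[558.0, 94.0], [609.0, 86.0], [599.0, 34.0], [551.0, 42.0]]
side O [333.2 142.8] 229.0 w [598. 198. 120.] box [[565.0, 181.0], [620.0, 216.0], [621.0, 153.0], [569.0, 122.0]]
side R [320.6 343.4] 8287.5 w [ 498. -298.   35.] box [[394.0, -352.0], [406.0, -165.0], [622.0, -213.0], [570.0, -389.0]]
top O [313.8 189.7] 148.5 w [571. -19. 120.] box [[543.0, -8.0], [593.0, -15.0], [591.0, -30.0], [541.0, -22.0]]
top O [263.5 182.5] 173.0 w [585.  86. 120.] box [[557.0, 96.0], [607.0, 89.0], [605.0, 72.0], [555.0, 79.0]]
top O [211.5 174.3] 167.5 w [601. 194. 120.] box [[615.0, 210.0], [623.0, 196.0], [575.0, 167.0], [566.0, 181.0]]
top O [325.1  69.6] 76.5 w [843. -41. 120.] box [[844.0, -29.0], [844.0, -51.0], [823.0, -51.0], [823.0, -29.0]]
top R [421.7 233.2] 5296.0 w [ 493. -265.   35.] box [[419.0, -168.0], [608.0, -208.0], [577.0, -379.0], [390.0, -333.0]]
```

Add to h.py:
```python
from scipy.spatial.transform import Rotation as Ro
def delta(st,pos,yaw):
    R=Ro.from_euler('xyz',st['tcp_rot'],degrees=True); G=Ro.from_euler('xyz',[180,0,yaw],degrees=True)
    return (R.inv()*G).as_rotvec(degrees=True).round(1),(R.inv().apply(np.array(pos)-st['tool_pos'])).round(1)
```

Run:
```python
import pickle;from h import *;from bench import r
s=pickle.load(open('s0.pkl','rb'))
S=[[335.7,194.3],[334.2,166.5],[333.2,142.8]];T=[[313.8,189.7],[263.5,182.5],[211.5,174.3]]
for a,b in zip(S,T):
  p,e=tri([(lambda q:(q[0],q[1][0]))(ray(s['side'],[a])),(lambda q:(q[0],q[1][0]))(ray(s['top'],[b]))]);print(p.round(1),e)
print(delta(r.sense(),[560,160,330],31))
```

```text
[569.4 -18.7 124.3] [np.float64(0.8789086436404036), np.float64(0.8789086436405652)]
[583.3  85.6 124. ] [np.float64(0.9257920040086777), np.float64(0.9257920040086445)]
[598.7 193.2 123.4] [np.float64(1.444640288399124), np.float64(1.4446402883995164)]
(array([ -0.1,  -0. , -15.3]), array([ 582.4, -601.7,  -98.6]))
```

Units first: shifts go in shares of 800 mm and turns go in shares of 360 degrees. So -602 mm is -0.7525, 582 mm is 0.7275, -15 degrees is -0.0417.

Call:
drive_effector([
  [0, 0, -0.0417, 0.7275, -0.7525, -0.1238, 85],
  [0, 0, -0.0417, 0.7275, -0.7525, -0.1238, 85],
  [0, 0, -0.0417, 0.7275, -0.7525, -0.1238, 85],
  [0, 0, -0.0417, 0.7275, -0.7525, -0.1238, 85],
  [0, 0, -0.0417, 0.7275, -0.7525, -0.1238, 85],
  [0, 0, -0.0417, 0.7275, -0.7525, -0.1238, 85],
  [0, 0, -0.0417, 0.7275, -0.7525, -0.1238, 85],
  [0, 0, -0.0417, 0.7275, -0.7525, -0.1238, 85],
], grip_n=40)

```text
time: 1.1
tool_pos: [398.5, -138.3, 290.1]
tcp_rot: [180.0, -0.0, 30.7]
ft_force: [0.5, -0.4, -0.6]
finger_gap: 85.1
grip_force: 0.0
```

Run:
```python
from h import *;from bench import r
print(delta(r.sense(),[560,160,330],31))
```

```text
(array([ 0. , -0. , -0.3]), array([ 291.2, -173.9,  -39.9]))
```

To row units: 291 mm is 0.3638, -174 mm is -0.2175.

Call:
drive_effector([
  [0, 0, 0, 0.3638, -0.2175, -0.05, 85],
  [0, 0, 0, 0.3638, -0.2175, -0.05, 85],
  [0, 0, 0, 0.3638, -0.2175, -0.05, 85],
  [0, 0, 0, 0.3638, -0.2175, -0.05, 85],
  [0, 0, 0, 0.3638, -0.2175, -0.05, 85],
  [0, 0, 0, 0.3638, -0.2175, -0.05, 85],
  [0, 0, 0, 0.3638, -0.2175, -0.05, 85],
  [0, 0, 0, 0.3638, -0.2175, -0.05, 85],
])

```text
time: 2.1
tool_pos: [558.9, 157.5, 329.4]
tcp_rot: [-180.0, 0.1, 30.7]
ft_force: [-0.3, -0.3, -0.2]
finger_gap: 85.2
grip_force: 0.0
```

Run:
```python
from bench import r
import cv2,pickle
s=r.snapshot('wrist');pickle.dump(s,open('w1.pkl','wb'));cv2.imwrite('pics/w1.png',s['pixels']);print(s['pose'].round(2),s['fx'])
```

```text
[[ 5.1000e-01  8.2000e-01  2.7000e-01  6.2662e+02]
 [-8.6000e-01  4.9000e-01  1.6000e-01  1.9932e+02]
 [-0.0000e+00 -3.1000e-01  9.5000e-01  4.7234e+02]
 [ 0.0000e+00  0.0000e+00  0.0000e+00  1.0000e+00]] 306.36158338815034
```

View pics/w1.png

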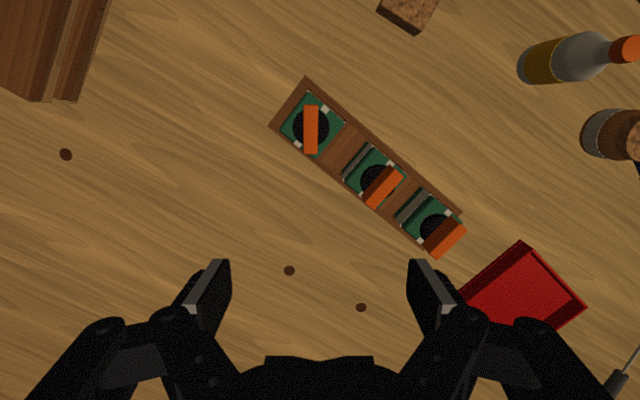

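The wrist view shows the loose bar upright in the picture at (311,130). The tight bars are at (384,187) and (447,237), and all three tins stand in the rack.

Run:
```python
import pickle;from h import *;from bench import r
w=pickle.load(open('w1.pkl','rb'));s=pickle.load(open('s0.pkl','rb'))
one=lambda c,p:(lambda q:(q[0],q[1][0]))(ray(c,[p]))
for c in blobs(w['pixels'],*ORANGE,150):
  m=cv2.moments(c);ctr=[m['m10']/m['m00'],m['m01']/m['m00']]
  b=cv2.boxPoints(cv2.minAreaRect(c));P=plane(w,b,138)[:,:2];e=P-np.roll(P,1,0);L=np.linalg.norm(e,axis=1);i=L.argmax()
  print(np.round(ctr),P.mean(0).round(1),L.round(1),'yaw',np.degrees(np.arctan2(e[i,1],e[i,0])).round(1)%180, plane(w,[ctr],125)[0].round(1))
  if ctr[1]<150: print(tri([one(w,ctr),one(s['side'],[333.2,142.8]),one(s['top'],[211.5,174.3])]))
print(delta(r.sense(),[598,193,200],31))
```

```text
[448. 241.] [568.3 -16.7] [14.7 51.  14.2 51.5] yaw 172.9 [567.  -24.5 125. ]
[384. 189.] [582.7  87.7] [15.  51.  14.5 51.5] yaw 172.2 [581.5  83.5 125. ]
[310. 129.] [597.9 192.6] [50.1 13.6 50.1 14.2] yaw 29.9 [597.4 192.8 125. ]
(array([598.14906407, 192.82344312, 123.94643816]), [np.float64(0.8654246597660581), np.float64(1.1106308339043522), np.float64(1.8708221157528226)])
[631.  49.] [833.8 -43.6] [24.9 17.7 25.  18.1] yaw 47.80000000000001 [842.  -54.2 125. ]
(array([620.13329761, 112.26290421, 257.30365972]), [np.float64(120.61265468052007), np.float64(87.23833947109738), np.float64(73.95159545464205)])
(array([ 0. ,  0. , -0.3]), array([ 52. , -10.9, 129.6]))
```

To row units: 200 mm is 0.25, 170 mm is 0.2125, 0.7 degrees is 0.0019.

Call:
drive_effector([
  [0, 0, 0.0019, 0.065, -0.0138, 0.075, 70],
  [0, 0, 0.0019, 0.065, -0.0138, 0.15, 60],
  [0, 0, 0.0019, 0.065, -0.0138, 0.2125, 50],
  [0, 0, 0.0019, 0.065, -0.0138, 0.25, 50],
  [0, 0, 0.0019, 0.065, -0.0138, 0.25, 50],
  [0, 0, 0.0019, 0.065, -0.0138, 0.25, 50],
])

```text
time: 2.9
tool_pos: [599.5, 193.6, 132.3]
tcp_rot: [180.0, -0.2, 30.0]
ft_force: [-0.3, 0.3, 1.6]
finger_gap: 50.1
grip_force: 0.0
```

Run:
```python
from bench import r
from h import *
import cv2,pickle
print(delta(r.sense(),[598,192.7,114],30))
s=r.snapshot('wrist');cv2.imwrite('pics/w2.png',s['pixels'])
```

```text
(array([ 0. , -0.2, -0. ]), array([-1.8,  0. , 18.3]))
```

View pics/w2.png

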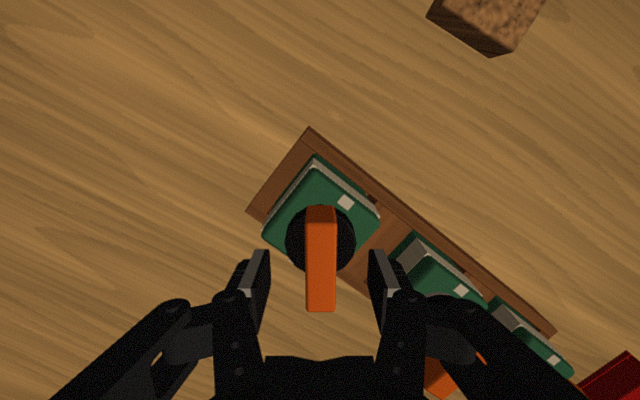

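The bar at (320,258) is centred between the open fingers and aligned with them, so I'll go down and grip.

Call:
drive_effector([
  [0, 0, 0, -0.0013, 0, 0.0125, 50],
  [0, 0, 0, -0.0013, 0, 0.0225, 40],
  [0, 0, 0, -0.0013, 0, 0.0225, 30],
  [0, 0, 0, -0.0013, 0, 0.0225, 10],
  [0, 0, 0, -0.0013, 0, 0.0225, 5],
  [0, 0, 0, -0.0013, 0, 0.0225, 5],
  [0, 0, 0, -0.0013, 0, 0.0225, 5],
  [0, 0, 0, -0.0013, 0, 0.0225, 5],
], grip_n=60)

```text
time: 3.95
tool_pos: [597.4, 193.6, 111.8]
tcp_rot: [-180.0, 0.0, 30.0]
ft_force: [-0.1, -0.1, -3.9]
finger_gap: 15.1
grip_force: 61.3
```

To row units: 34 degrees is 0.0944.

Call:
drive_effector([
  [0, 0, 0.0139, 0, 0, 0, 5],
  [0, 0, 0.0278, 0, 0, 0, 5],
  [0, 0, 0.0417, 0, 0, 0, 5],
  [0, 0, 0.0556, 0, 0, 0, 5],
  [0, 0, 0.0694, 0, 0, 0, 5],
  [0, 0, 0.0833, 0, 0, 0, 5],
  [0, 0, 0.0944, 0, 0, 0, 5],
  [0, 0, 0.0944, 0, 0, 0, 5],
])

```text
time: 4.95
tool_pos: [597.6, 193.4, 111.9]
tcp_rot: [180.0, -0.0, -3.9]
ft_force: [1.2, -1.3, -4.0]
finger_gap: 14.9
grip_force: 61.3
```

```bash
python3 -c "
from bench import r
print(r.sense()['wrist_torque'])"
```

```text
[-0.2605093  -0.28337147  0.01596755]
```

To row units: 6 degrees is 0.0167.

Call:
drive_effector([
  [0, 0, 0.0056, 0, 0, 0, 5],
  [0, 0, 0.0111, 0, 0, 0, 5],
  [0, 0, 0.0139, 0, 0, 0, 5],
  [0, 0, 0.0167, 0, 0, 0, 5],
  [0, 0, 0.0167, 0, 0, 0, 5],
])

```text
time: 5.58
tool_pos: [597.5, 193.5, 112.0]
tcp_rot: [180.0, -0.0, -10.0]
ft_force: [1.1, -2.2, -4.8]
finger_gap: 15.0
grip_force: 61.1
```

Run:
```python
from bench import r
import cv2
print(r.sense()['wrist_torque'])
s=r.snapshot('wrist');cv2.imwrite('pics/w3.png',s['pixels'])
```

```text
[-0.51146477 -0.39205974  0.03966041]
```

View pics/w3.png

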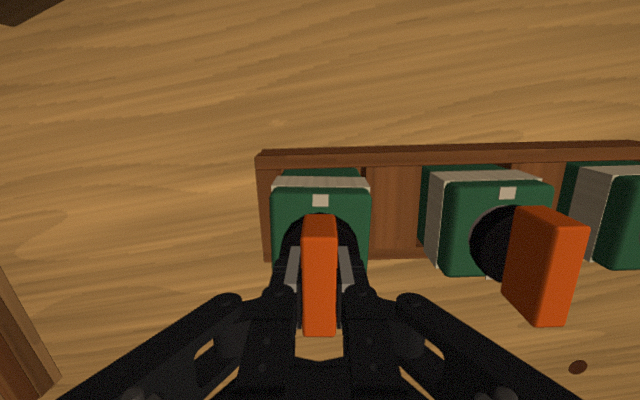

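The bar at (320,275) is now in line with the white mark at (320,200). I'll twist a little further to feel the stop.

To row units: 3 degrees is 0.0083.

Call:
drive_effector([
  [0, 0, 0.0028, 0, 0, 0, 5],
  [0, 0, 0.0056, 0, 0, 0, 5],
  [0, 0, 0.0083, 0, 0, 0, 5],
  [0, 0, 0.0083, 0, 0, 0, 5],
])

```text
time: 6.12
tool_pos: [597.8, 193.1, 112.2]
tcp_rot: [180.0, -0.0, -13.0]
ft_force: [2.2, -4.8, -4.4]
finger_gap: 14.8
grip_force: 61.3
```

Run:
```python
from bench import r
print(r.sense()['wrist_torque'])
```

```text
[-1.11894813 -0.72130191  0.28146052]
```

To row units: -120 mm is -0.15, -90 mm is -0.1125, -2 degrees is -0.0056.

Call:
drive_effector([
  [0, 0, -0.0056, 0, 0, 0, 5],
  [0, 0, -0.0056, 0, 0, -0.01, 5],
  [0, 0, -0.0056, 0, 0, -0.02, 5],
  [0, 0, -0.0056, 0, 0, -0.0325, 5],
  [0, 0, -0.0056, 0, 0, -0.0475, 5],
  [0, 0, -0.0056, 0, 0, -0.075, 5],
  [0, 0, -0.0056, 0, 0, -0.1125, 5],
  [0, 0, -0.0056, 0, 0, -0.15, 5],
], grip_n=80)

```text
time: 7.12
tool_pos: [597.1, 194.1, 233.8]
tcp_rot: [-180.0, 0.0, -10.9]
ft_force: [-0.2, 0.6, -4.6]
finger_gap: 14.3
grip_force: 81.8
```

Run:
```python
from bench import r
from h import *
import cv2
for n in ('side',): cv2.imwrite('pics/s2.png',r.snapshot(n)['pixels'])
```

```text
(no output)
```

View pics/s2.png

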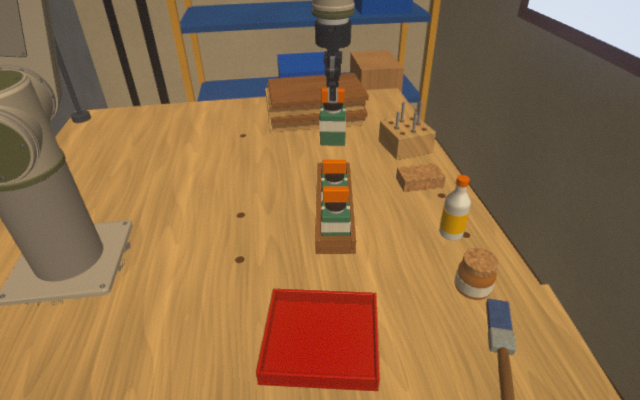

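The tin is clear of the rack and upright at (333,130), and the other two are still in place. Next I'll measure the tray rim from both fixed views.

Run:
```python
import pickle;from h import *;from bench import r
s=pickle.load(open('s0.pkl','rb'));Q={}
for n in('top','side'):
  hs=cv2.cvtColor(s[n]['pixels'],cv2.COLOR_BGR2HSV)
  m=cv2.inRange(hs,(0,200,50),(8,255,255))|cv2.inRange(hs,(172,200,50),(180,255,255))
  c=max(cv2.findContours(cv2.morphologyEx(m,cv2.MORPH_CLOSE,np.ones((5,5))),0,2)[0],key=cv2.contourArea)
  q=cv2.approxPolyN(c,4)[0].astype(float);Q[n]=q;print(n,q.tolist(),plane(s[n],q,35)[:,:2].round().tolist())
P=plane(s['top'],Q['top'],35);one=lambda c,p:(lambda q:(q[0],q[1][0]))(ray(c,[p]))
S=plane(s['side'],Q['side'],35)
for i,a in enumerate(Q['top']):
  j=np.linalg.norm(S-P[i],axis=1).argmin();p,e=tri([one(s['top'],a),one(s['side'],Q['side'][j])]);print(p.round(1),np.round(e,1))
print(P.mean(0),S.mean(0));print(delta(r.sense(),[498,-272,285],-12))
```

```text
top [[467.0, 198.0], [455.0, 281.0], [378.0, 264.0], [393.0, 182.0]] [[576.0, -373.0], [387.0, -335.0], [423.0, -164.0], [611.0, -203.0]]
side [[375.0, 293.0], [381.0, 391.0], [253.0, 385.0], [273.0, 289.0]] [[610.0, -209.0], [575.0, -392.0], [389.0, -354.0], [427.0, -171.0]]
[ 579.9 -381.    13.9] [0.2 0.2]
[ 387.1 -341.9   13.9] [0.6 0.6]
[ 425.2 -165.2   28. ] [1.7 1.7]
[ 612.2 -203.9   29. ] [0.5 0.5]
[ 499.37626802 -268.59478449   35.        ] [ 500.39012185 -281.45503303   35.        ]
(array([-0.2, -0.3,  1.1]), array([-10.3, 477.1, -47.5]))
```

The far rim corners triangulate to z of about 28, close to the stated 35. The near ones come out low because the side view shows the outer wall there. The tray centre is about (499,-271).

To row units: 240 mm is 0.3, 195 mm is 0.2438.

Call:
drive_effector([
  [0, 0, 0, 0, 0, -0.0313, 5],
  [0, 0, 0, 0, 0, -0.0625, 5],
  [0, 0, 0, 0, 0.025, -0.0625, 5],
  [0, 0, 0, -0.0013, 0.075, -0.0625, 5],
  [0, 0, 0, -0.0025, 0.1313, -0.0625, 5],
  [0, 0, 0, -0.0038, 0.1875, -0.0625, 5],
  [0, 0, 0, -0.005, 0.2438, -0.0625, 5],
  [0, 0, 0, -0.0063, 0.3, -0.0625, 5],
])

```text
time: 8.18
tool_pos: [545.5, -43.0, 280.6]
tcp_rot: [180.0, 0.1, -11.0]
ft_force: [-0.0, -0.1, -3.8]
finger_gap: 14.5
grip_force: 81.8
```

Call:
drive_effector([
  [0, 0, 0.0028, -0.0013, 0.0563, 0, 5],
  [0, 0, 0.0028, -0.0025, 0.1125, 0, 5],
  [0, 0, 0.0028, -0.0038, 0.1688, 0, 5],
  [0, 0, 0.0028, -0.005, 0.225, 0, 5],
  [0, 0, 0.0028, -0.0063, 0.2625, 0, 5],
  [0, 0, 0.0028, -0.0063, 0.2875, 0, 5],
  [0, 0, 0.0028, -0.0063, 0.295, 0, 5],
  [0, 0, 0.0028, -0.0063, 0.295, 0, 5],
])

```text
time: 9.18
tool_pos: [497.2, -271.4, 281.7]
tcp_rot: [-180.0, 0.0, -12.0]
ft_force: [0.4, 0.4, -4.2]
finger_gap: 14.6
grip_force: 81.9
```

Run:
```python
from h import *;from bench import r
import cv2
print(delta(r.sense(),[499,-271,120],-12))
cv2.imwrite('pics/s3.png',r.snapshot('side')['pixels'])
```

```text
(array([-0.,  0.,  0.]), array([  1.7,  -0.6, 161.7]))
```

View pics/s3.png

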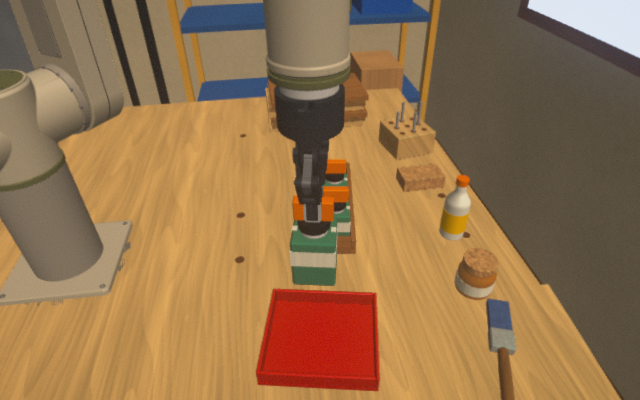

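The tin hangs upright over the tray at (315,255). I'll lower it fast to about 16 mm above the floor, then slowly.

To row units: 158 mm is 0.1975, 155 mm is 0.1938.

Call:
drive_effector([
  [0, 0, 0, 0.0025, 0, 0.0375, 5],
  [0, 0, 0, 0.0025, 0, 0.0813, 5],
  [0, 0, 0, 0.0025, 0, 0.125, 5],
  [0, 0, 0, 0.0025, 0, 0.1625, 5],
  [0, 0, 0, 0.0025, 0, 0.185, 5],
  [0, 0, 0, 0.0025, 0, 0.1938, 5],
  [0, 0, 0, 0.0025, 0, 0.1975, 5],
  [0, 0, 0, 0.0025, 0, 0.1975, 5],
])

```text
time: 10.22
tool_pos: [499.8, -272.6, 125.1]
tcp_rot: [180.0, -0.1, -12.0]
ft_force: [-0.3, 1.0, -3.7]
finger_gap: 14.9
grip_force: 81.8
```

Call:
drive_effector([
  [0, 0, 0, 0, 0, 0.0038, 5],
  [0, 0, 0, 0, 0, 0.0075, 5],
  [0, 0, 0, 0, 0, 0.01, 5],
  [0, 0, 0, 0, 0, 0.0125, 5],
  [0, 0, 0, 0, 0, 0.0138, 5],
  [0, 0, 0, 0, 0, 0.0138, 5],
])

```text
time: 10.98
tool_pos: [499.1, -272.2, 112.9]
tcp_rot: [-180.0, 0.0, -12.0]
ft_force: [0.2, 0.2, -4.7]
finger_gap: 14.6
grip_force: 81.8
```

To row units: 3 mm is 0.0038, 2 mm is 0.0025.

Call:
drive_effector([
  [0, 0, 0, 0, 0, 0.0013, 5],
  [0, 0, 0, 0, 0, 0.0025, 5],
  [0, 0, 0, 0, 0, 0.0038, 5],
  [0, 0, 0, 0, 0, 0.0038, 5],
])

```text
time: 11.48
tool_pos: [499.1, -272.2, 109.9]
tcp_rot: [-180.0, 0.0, -12.0]
ft_force: [0.1, 1.0, -4.2]
finger_gap: 14.5
grip_force: 81.8
```

To row units: 2 mm is 0.0025, 1 mm is 0.0013.

Call:
drive_effector([
  [0, 0, 0, 0, 0, 0.0013, 5],
  [0, 0, 0, 0, 0, 0.0013, 5],
  [0, 0, 0, 0, 0, 0.0025, 5],
  [0, 0, 0, 0, 0, 0.0025, 5],
])

```text
time: 11.98
tool_pos: [499.6, -272.8, 109.7]
tcp_rot: [179.9, -0.1, -12.0]
ft_force: [-6.2, 1.3, 9.0]
finger_gap: 14.9
grip_force: 83.9
```

Contact (+9 N). Releasing and withdrawing.

To row units: -150 mm is -0.1875, -100 mm is -0.125.

Call:
drive_effector([
  [0, 0, 0, 0, 0, -0.0013, 20],
  [0, 0, 0, 0, 0, -0.0013, 40],
  [0, 0, 0, 0, 0, -0.0013, 60],
  [0, 0, 0, 0, 0, -0.0013, 60],
  [0, 0, 0, 0, 0, -0.0188, 60],
  [0, 0, 0, 0, 0, -0.0625, 60],
  [0, 0, 0, 0, 0, -0.125, 60],
  [0, 0, 0, 0, 0, -0.1875, 60],
])

```text
time: 12.98
tool_pos: [499.0, -272.1, 260.5]
tcp_rot: [180.0, -0.0, -12.0]
ft_force: [0.2, -0.2, -0.6]
finger_gap: 60.1
grip_force: 0.0
```

Call:
drive_effector([
  [0, 0, 0, 0, 0, 0, 60],
  [0, 0, 0, 0, 0, -0.025, 60],
  [0, 0, 0, 0, 0, -0.025, 60],
  [0, 0, 0, 0, 0, -0.025, 60],
])

```text
time: 13.48
tool_pos: [498.9, -272.1, 277.2]
tcp_rot: [-180.0, 0.1, -12.0]
ft_force: [-0.2, 0.6, -0.8]
finger_gap: 59.8
grip_force: 0.0
```

Run:
```python
from bench import r
import cv2,numpy as np
w,s=r.snapshot('wrist')['pixels'],r.snapshot('side')['pixels']
cv2.imwrite('pics/f.png',np.hstack([w[:, 120:520],s[:,220:620]]))
```

```text
(no output)
```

View pics/f.png

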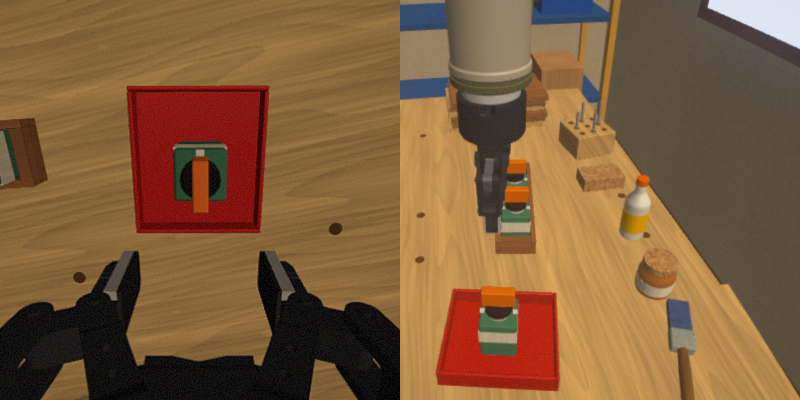

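The tin stands flat near the tray's centre, (200,175) in the left half, with its bar in line with the mark at (200,152). The other two tins are still in the rack, and the gripper is clear.

```bash
python3 -c "
from bench import r
print(r.hand_in())"
```

```text
the job is handed in; nothing more can be done
None
```

The loose cap was twisted home in the rack and its tin now stands upright and released in the red tray; the other two tins are still in the rack, and the job is handed in (no verdict was returned).

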